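# Roll a fruit carton into the packing bay and shut the gate

### The arm

A 6-joint arm with a two-finger parallel gripper is mounted at the origin on a cart in front of the work surface, level with it; the furniture and walls round the work are solid. World frame = base frame: x ahead of the robot, y to its left, z up, the work surface at z = 0. Lengths are in m, angles in rad, forces in N, time in s.
With the tool pointing down it reaches from about 0.325 to 0.85 m from the base axis. Payload 4.4 kg.
Tool frame: the origin (TCP) lies on the centre line of the jaws, within the pads' length; the fingertips stand 8 mm ahead of it and the grasp point (between the pads) lies 11 mm behind it; z points along the fingers, y is the line along which they close (so a half turn about z gives the same grasp; the last joint's range is limited). The gripper opens to 94 mm and grips with 3 to 60 N. Pads are 16 mm wide; open, the fingers measure 119 mm over their backs; the gripper's body (75 mm by 177 mm) begins 78 mm behind the grasp point.
Start: joints at [-1.498, 0.207, 1.542, -0, 1.393, -0.15], TCP at [0.128, -0.561, 0.213] pointing down, gripper open.
Joint ranges: [-2.73, 2.73], [-0.86, 2.22], [0.23, 2.46], [-1.11, 4.25], [0.08, 2.63], [-2.82, 2.82]. Speed limits (rad/s): [2.79, 2.79, 3.14, 3.14, 3.14, 3.14].

### API

Orientations are given as a unit quaternion [w, x, y, z].
In Python, from workcell import bot gives the robot as it stands.
- The arm moves only by the tool jog_arm, never from a script. Its argument "series" is text: rows parted by semicolons, each of 7 numbers parted by spaces: the shift along the tool's x, y, z in mm, then the turn, a rotation vector about the tool's x, y, z in degrees, then the gripper's target within -1 to 1 (fully open at 1, half-way at 0, shut at -1). In form: tx ty tz wx wy wz fingers; .... A call has 1 to 12 rows; each row is the pose to reach, as a shift and turn from the pose commanded when the call began, along the tool's axes at that moment; what a row does not reach only later rows make up. A row lasts 1/8 s, in which the tool goes at most 62.5 mm and 10.7 degrees, less where a joint would pass 70% of its speed; a pose out of reach is approached as far as the arm can. A call with a gripper value outside its range is refused whole. The fingers move at their own pace and stop on an object; the grip force is fixed at half the most. Time passes only in rows, so rows that repeat a pose let the fingers close. It gives the time, the measured TCP pose, the force, the opening and the grip force at its end, in the units of the state.
- bot.state(): the state, without advancing time (a new reading comes with each control period).
- bot.read_camera(name): name is "side" or "top" or "wrist"; returns a dict with "frame" (420x560x3 uint8, blue, green, red), "intrinsics" (3x3 intrinsics, pixels), "cam_to_world" (4x4, takes a point from camera to world coordinates); the wrist camera has in their place "hand_eye" (4x4, takes a point from camera to tool coordinates, whose origin is the TCP and whose axes are the flange's). Camera axes: x right, y up, looking along -z (the intrinsics and any distortion apply to the point x, -y, -z); pixel columns grow to the right and rows downward; lengths in m; the calibration is good to about 2 mm. A picture is of the moment at which its call begins: read the wrist's pose just before it. There is no depth.
- bot.close_job(): hands the job in; it is judged then, once.
The state is a dict: "time_s": time; "joint_pos": joint angles; "qvel": joint speeds; "joint_efforts": joint torques, N m; "eef_pos": TCP position; "orientation": TCP orientation; "contact_force": force on the tool from outside, world axes, zero at the start; "wrist_torque": the same for the moment, N m; "gripper_width": finger opening in m; "gripper_force": force on a finger pad.
Only numpy, scipy, OpenCV 4.12 (cv2) and the standard library are available. Lean on these libraries where they do the work, as an engineer would, in place of code of your own. Each camera call takes 0.05 s, during which the arm holds its last target. There are 200 camera calls.

### The job

Push the open carton of limes along the roller track into the packing bay until it is fully home against the end stop, then swing the gate right across behind it, against its catch, so that the carton is held for taping. Keep the carton on the rollers, keep all the limes in it, and leave the things standing round the track where they are.

Things in the scene. Friction and masses are not known exactly. Their poses are not given: they have to be found in the camera images.
- station: Roller track, fixed on the island: 13 free steel rollers (24 mm thick, tops 52 mm above the island) between aluminium rails. Origin on the island surface, on its centre line; x along the track from open infeed end (-260 mm) to end stop, y across, away from the gate hinge, z up. Rails: inner faces y = +/-69, outer +/-79 mm, tops 72 mm high, from x = -235 to 262 mm.
- bay_home (a point): Where the carton's centre is when fully home: on the track's centre line, 155 mm along +x from the station origin, 89.5 mm above the island; axes as the station's. The bay round it has guide plates 106 mm high on both sides; the end stop, an upright plate 112 mm high, has two rubber bumpers with faces at x = 245 mm of the station.
- carton_center (a point): Centre (half-way up) of the open-topped cardboard carton on the rollers: 180 mm long along the track, 130 mm wide, 75 mm high, walls 4 mm, a hand hole 50 mm wide, 17 mm high, in each end wall from 48 mm above its underside. 0.5 to 0.8 kg with six limes. 4 mm play to each rail; starts 170 to 270 mm short of home. Under 2 N pushes it; it stops soon after pushing stops.
- carton: The same carton; origin at the centre of its underside, x along the direction of travel, z up.
- gate (a joint): Angle (rad) of the gate, a flat dark steel bar on an upright hinge outside the rail on the robot's side. 0: lies back along the rail, tip toward the infeed; negative: tip swung outward from the track (starts -0.28 to 0); 1.57: fully closed across the track, at the catch on the other rail. Stays where left; about 1 N moves it. Closed, its grip is 5 mm behind the home carton.
- gate_hinge (a point): On the gate's hinge axis at the bar's mid height (100 mm above the island); in the station's axes at x = 51, y = -92 mm. The hub is 28 mm across.
- gate_arm (a point): Centre of the black grip on the gate's bar, 124 mm from the hinge axis, 100 mm above the island. The grip is 52 mm long along the bar, 18 mm thick across it and 30 mm high. The bar itself is 10 mm thick, 24 mm high (88 to 112 mm above the island) and reaches 166 mm from the hinge.
- lime_a: One of the six limes (about 50 to 60 mm) lying loose in the carton, in one layer; origin at its underside as built.
- lime_b: One of the six limes (about 50 to 60 mm) lying loose in the carton, in one layer; origin at its underside as built.
- lime_c: One of the six limes (about 50 to 60 mm) lying loose in the carton, in one layer; origin at its underside as built.
- lime_d: One of the six limes (about 50 to 60 mm) lying loose in the carton, in one layer; origin at its underside as built.
- lime_e: One of the six limes (about 50 to 60 mm) lying loose in the carton, in one layer; origin at its underside as built.
- lime_f: One of the six limes (about 50 to 60 mm) lying loose in the carton, in one layer; origin at its underside as built.
- salt_bowl: Bystander: small low wooden bowl of salt, 67 mm across, 29 mm high; origin at the centre of its underside. Leave it alone.
- timer: Bystander: white round kitchen timer, 65 mm across, 58 mm high; origin at the centre of its underside. Leave it alone.
- jar: Bystander: dark spice jar with a cork-coloured lid, 57 mm across, 89 mm high; origin at the centre of its underside. Leave it alone.
- cup: Bystander: cream ribbed cup, 78 mm across, 70 mm high; origin at the centre of its underside. Leave it alone.
- matches: Bystander: long match box lying flat, 64 x 110 x 19 mm; origin at the centre of its underside. Leave it alone.

How it is judged:
On the way:
1. the carton is fully home in the bay while the gate is still open (x of carton_center in the frame of bay_home between -0.006 and 0.006 m and z of carton_center in the frame of bay_home between -0.008 and 0.008 m and angle between carton's own z axis and vertical below 0.08 rad and angle between the x axis of carton and the x axis of station, either way round below 0.1 rad and value of joint gate below 0.9 rad), for 0.2 s.
At the end, for the whole second after the job is handed in: The carton stands level on the rollers within 6 mm of fully home against the end stop, at rest, the gate is closed across the track behind it (within 0.1 rad of its catch), all six limes are in the carton (x of carton_center in the frame of bay_home between -0.006 and 0.006 m and z of carton_center in the frame of bay_home between -0.008 and 0.008 m and angle between carton's own z axis and vertical below 0.08 rad and angle between the x axis of carton and the x axis of station, either way round below 0.1 rad and distance between each of lime_a, lime_b, lime_c, lime_d, lime_e, lime_f and carton_center below 0.11 m and value of joint gate above 1.47 rad and linear speed of carton below 0.01 m/s); the robot touches nothing.
It fails at once if the carton is lifted more than 20 mm off the rollers or tipped by more than about 14 degrees (z of carton_center in the frame of bay_home above 0.02 m or angle between carton's own z axis and vertical above 0.25 rad).
It fails at once if a lime leaves the carton (distance between any of lime_a, lime_b, lime_c, lime_d, lime_e, lime_f and carton_center above 0.13 m).
It fails at once if a bystander is moved by more than 30 mm (distance of any of salt_bowl, timer, jar, cup, matches from where it was at the start of the episode above 0.03 m).
It also fails if it takes over 53 s, if anything falls off the work surface, if the arm or the gripper's body presses on something with over 40 N, if the wrist force passes 120 N, or if a joint passes its speed limit or range.

## Working session

There is one attempt and no reset: what is moved stays moved. The work goes in short steps, Python scripts to look and compute and a tool call to move; the robot and the scene stay as the last step left them, time stands still between calls to the robot, and variables do not carry over. Pictures are saved under pics/ and viewed, at most 10 in all, crops included, and the job is handed in when it is done.

Besides the shell and the picture viewer there is one more tool, called after ">>>" in YAML: its name, and indented under it one key for each argument. jog_arm: Moves the arm, as the interface text tells. Its arguments: {"type":"object","properties":{"series":{"type":"string"}},"required":["series"]}

```bash
mkdir -p pics; ls; python3 - <<'E'
from workcell import bot
import cv2,json
s=bot.state();print(s)
for n in("top","side"):
    c=bot.read_camera(n);cv2.imwrite(f"pics/{n}0.png",c["frame"]);print(n,c["intrinsics"],c["cam_to_world"],c.keys())
E
```

```text
pics
{'time_s': 0.0, 'joint_pos': array([-1.49749021e+00,  2.07398002e-01,  1.54292227e+00, -5.33215310e-06,
        1.39346428e+00, -1.50506363e-01]), 'qvel': array([-2.18366475e-04,  3.22956490e-05, -6.48487533e-04,  3.25325101e-04,
       -9.55670057e-04, -4.82901202e-04]), 'joint_efforts': array([ 2.30704332e-03, -3.70877838e+01, -2.81413275e+01,  7.00406218e-02,
        3.63975693e-02, -1.64882254e-04]), 'eef_pos': array([ 0.12754738, -0.55988959,  0.21231829]), 'orientation': array([-1.09523162e-03,  9.93744379e-01,  1.11673221e-01,  3.96713796e-05]), 'contact_force': array([ 0.3852452 , -0.10226835,  0.03628411]), 'wrist_torque': array([ 0.04201274, -0.01223561, -0.02203042]), 'gripper_force': 0.0, 'gripper_width': 0.09369787631641}
top [[404.30652622   0.         278.29959911]
 [  0.         404.30652622 213.51179282]
 [  0.           0.           1.        ]] [[ 6.32223694e-04  9.94107663e-01 -1.08395364e-01  4.92749471e-01]
 [-9.99964851e-01 -2.77758334e-04 -8.37972334e-03 -3.42828473e-02]
 [-8.36045490e-03  1.08396852e-01  9.94072545e-01  1.21829405e+00]
 [ 0.00000000e+00  0.00000000e+00  0.00000000e+00  1.00000000e+00]] dict_keys(['frame', 'intrinsics', 'cam_to_world'])
side [[536.19046524   0.         277.78527622]
 [  0.         536.19046524 212.97172236]
 [  0.           0.           1.        ]] [[-0.99749693  0.01643004 -0.06877447  0.46993811]
 [-0.06712711 -0.52570492  0.84801432  1.36643004]
 [-0.02222217  0.85050831  0.52549195  0.96293889]
 [ 0.          0.          0.          1.        ]] dict_keys(['frame', 'intrinsics', 'cam_to_world'])
```

View pics/top0.png

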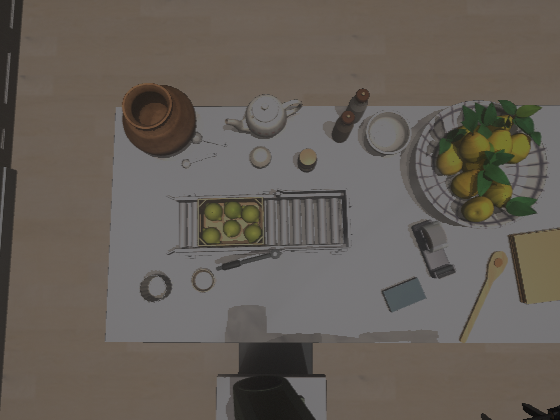

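View pics/side0.png

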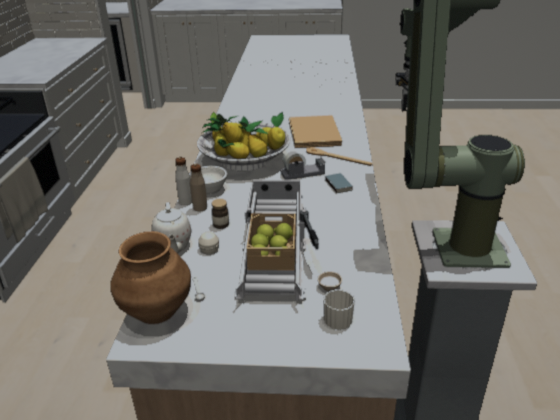

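The top view shows the track running to image right (world -y). The carton is at about (231,222), the gate hinge at (275,254) with its tip near (220,266), the salt bowl at (203,280) and the cup at (155,287). The side view agrees. I'll enlarge the top view next.

```bash
cat > h.py <<'E'
import numpy as np
def ray(c,u,v,z):
    K,T=c["intrinsics"],c["cam_to_world"]
    d=T[:3,:3]@np.array([(u-K[0,2])/K[0,0],-(v-K[1,2])/K[1,1],-1]);o=T[:3,3]
    return o+d*(z-o[2])/d[2]
def proj(c,p):
    K,T=c["intrinsics"],c["cam_to_world"]
    q=T[:3,:3].T@(np.array(p)-T[:3,3]);return np.array([K[0,2]-K[0,0]*q[0]/q[2],K[1,2]+K[1,1]*q[1]/q[2]])
E
python3 - <<'E'
import cv2
f=cv2.imread("pics/top0.png")[180:300,165:365]
f=cv2.resize(f,None,fx=4,fy=4,interpolation=cv2.INTER_CUBIC);cv2.imwrite("pics/t1.png",cv2.convertScaleAbs(f,alpha=1.6))
f=cv2.imread("pics/side0.png")[170:310,210:350]
f=cv2.resize(f,None,fx=4,fy=4,interpolation=cv2.INTER_CUBIC);cv2.imwrite("pics/s1.png",cv2.convertScaleAbs(f,alpha=1.3))
E
```

```text
(no output)
```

View pics/t1.png

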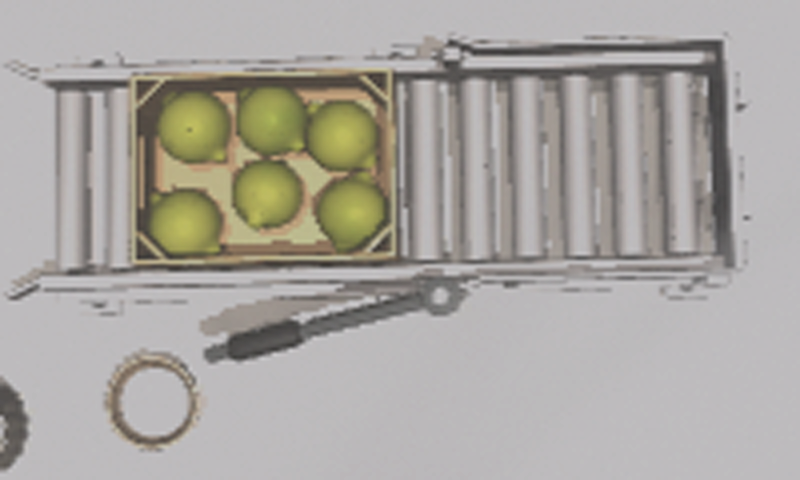

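View pics/s1.png

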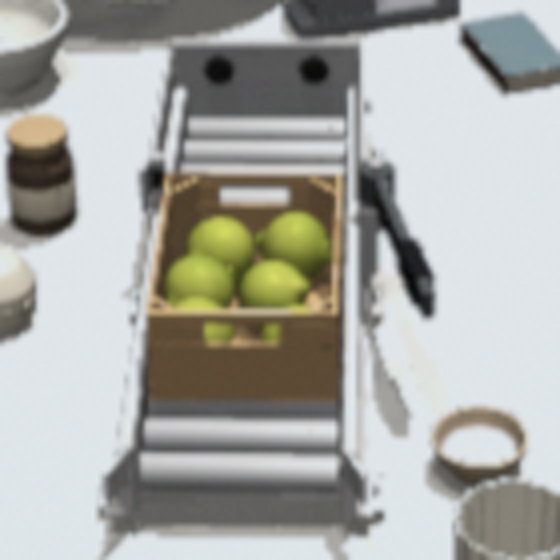

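In the enlarged top crop, the carton rim corners are at (132,74), (395,70), (396,259) and (132,263). The hinge is at (440,295), the grip at (264,340), the tip at (208,354) and the catch at (452,50). The side crop shows the carton's rear rim corners at (150,310) and (340,312), and the grip near (420,280).

```bash
cat >> h.py <<'E'
class _: pass
TOP=dict(intrinsics=np.array([[404.30652622,0,278.29959911],[0,404.30652622,213.51179282],[0,0,1]]),cam_to_world=np.array([[6.32223694e-04,9.94107663e-01,-1.08395364e-01,4.92749471e-01],[-9.99964851e-01,-2.77758334e-04,-8.37972334e-03,-3.42828473e-02],[-8.36045490e-03,1.08396852e-01,9.94072545e-01,1.21829405e+00],[0,0,0,1]]))
SIDE=dict(intrinsics=np.array([[536.19046524,0,277.78527622],[0,536.19046524,212.97172236],[0,0,1]]),cam_to_world=np.array([[-0.99749693,0.01643004,-0.06877447,0.46993811],[-0.06712711,-0.52570492,0.84801432,1.36643004],[-0.02222217,0.85050831,0.52549195,0.96293889],[0,0,0,1]]))
def tri(a,b):
    # a=top pixel, b=side pixel -> point, gap
    o1,o2=TOP["cam_to_world"][:3,3],SIDE["cam_to_world"][:3,3]
    d1=ray(TOP,*a,0)-o1;d2=ray(SIDE,*b,0)-o2
    t=np.linalg.lstsq(np.c_[d1,-d2],o2-o1,rcond=None)[0]
    p,q=o1+d1*t[0],o2+d2*t[1];return (p+q)/2,np.linalg.norm(p-q)
tc=lambda u,v:(165+(u+.5)/4-.5,180+(v+.5)/4-.5)
sc=lambda u,v:(210+(u+.5)/4-.5,170+(v+.5)/4-.5)
E
python3 - <<'E'
from h import *
np.set_printoptions(precision=4,suppress=True)
for n,a,b in [("rim rear far",(132,74),(150,310)),("rim rear near",(132,263),(340,312)),("grip",(264,340),(421,278)),("hinge",(440,295),(375,180)),("rim front far",(395,70),(170,178)),("rim front near",(396,259),(340,178))]:
    print(n,*tri(tc(*a),sc(*b)))
P=[ray(TOP,*tc(*p),.127) for p in[(132,74),(395,70),(396,259),(132,263)]]
print(np.array(P),np.mean(P,0))
h=ray(TOP,*tc(440,295),.113);g=ray(TOP,*tc(264,340),.115);t=ray(TOP,*tc(208,354),.112);print(h,g,t,np.linalg.norm(g-h),np.linalg.norm(t-h))
for p in[(722,40),(735,265)]:print("stop",ray(TOP,*tc(*p),.112))
# rails: near rail inner line, far
for p in[(130,73),(440,72)]:print(ray(TOP,*tc(*p),.072))
print("bowl",ray(TOP,*tc(153,400),.029))
f=np.mean([P[1]-P[0],P[2]-P[3]],0);print("axis deg",np.degrees(np.arctan2(f[0],-f[1])))
E
```

```text
rim rear far [0.6521 0.1951 0.1274] 0.0037937888046145492
rim rear near [0.5238 0.1924 0.127 ] 0.0030963651173853443
grip [0.4709 0.1064 0.0967] 0.005040490626746253
hinge [ 0.5043 -0.0149  0.1026] 2.5157256602319615e-06
rim front far [0.657  0.0159 0.1206] 0.0012986974435516734
rim front near [0.5289 0.0146 0.1222] 0.0012213146129898206
[[0.6541 0.1953 0.127 ]
 [0.6567 0.0157 0.127 ]
 [0.5281 0.0144 0.127 ]
 [0.5254 0.1924 0.127 ]] [0.5911 0.1044 0.127 ]
[ 0.5042 -0.015   0.113 ] [0.4737 0.1042 0.115 ] [0.4642 0.1425 0.112 ] 0.12302921314975665 0.16249220636485373
stop [ 0.6798 -0.2098  0.112 ]
stop [ 0.5246 -0.216   0.112 ]
[0.6629 0.2083 0.072 ]
[ 0.6635 -0.0141  0.072 ]
bowl [0.4288 0.1952 0.029 ]
axis deg 0.8653398549373555
```

The two-view measurement puts the rim at 0.127 m. The gate angle is about -0.235 rad, the station origin about (0.595, 0.037), and the carton is about 222 mm short of home. First I'll move the arm halfway, rising as it goes.

>>> jog_arm:
  series: "31 -33 -6 0 0 -4.5 0.3;62 -66 -12 0 0 -9 0.3;93 -99 -18 0 0 -13.5 0.3;124 -132 -24 0 0 -18 0.3;155 -165 -30 0 0 -22.5 0.3;186 -198 -36 0 0 -27 0.3;217 -231 -42 0 0 -31.5 0.3;248 -264 -48 0 0 -36 0.3;279 -297 -54 0 0 -40.5 0.3;310 -330 -60 0 0 -45 0.3;310 -330 -60 0 0 -45 0.3"

```text
time_s: 1.48
eef_pos: [0.3575, -0.1679, 0.2736]
orientation: [0.0, 0.874, 0.486, 0.0]
contact_force: [-0.7, 0.5, 0.4]
gripper_width: 0.0612
gripper_force: 0.0
```

```bash
cat >> h.py <<'E'
from scipy.spatial.transform import Rotation as Ro
def plan(bot,p,yaw):
    "tool shift mm and z turn deg to world p, tool-down with tool x at yaw deg"
    s=bot.state();w,x,y,z=s["orientation"];R=Ro.from_quat([x,y,z,w])
    T=Ro.from_matrix(np.c_[[np.cos(np.radians(yaw)),np.sin(np.radians(yaw)),0],[np.sin(np.radians(yaw)),-np.cos(np.radians(yaw)),0],[0,0,-1]])
    print("at",s["eef_pos"].round(4),"t",round(s["time_s"],2),"F",s["contact_force"].round(1),"j",s["joint_pos"].round(2),"w",round(s["gripper_width"],3))
    print("shift",(1000*R.inv().apply(np.array(p)-s["eef_pos"])).round(1),"turn",np.degrees((R.inv()*T).as_rotvec()).round(2))
E
python3 - <<'E'
from h import *; from workcell import bot
plan(bot,[.592,.245,.23],90.9)
E
```

```text
at [ 0.3575 -0.1679  0.2736] t 1.48 F [-0.7  0.5  0.4] j [-0.66 -0.24  1.86  0.    1.52 -0.1 ] w 0.061
shift [474.5 -18.9  43.8] turn [ 3.000e-02 -1.000e-02 -3.276e+01]
```

>>> jog_arm:
  series: "43 -2 0 0 0 -3 0.3;86 -3 0 0 0 -6 0.3;129 -5 0 0 0 -9 0.3;172 -7 0 0 0 -12 0.3;215 -9 0 0 0 -15 0.3;258 -10 0 0 0 -18 0.3;301 -12 0 0 0 -21 0.3;344 -14 5 0 0 -24 0.3;387 -15 15 0 0 -27 0.3;430 -17 30 0 0 -30 0.3;474 -19 44 0 0 -32.8 0.3;474 -19 44 0 0 -32.8 0.3"

```text
time_s: 2.98
eef_pos: [0.5927, 0.2415, 0.2258]
orientation: [-0.001, 0.703, 0.711, -0.002]
contact_force: [-0.6, -0.4, 0.2]
gripper_width: 0.0612
gripper_force: 0.0
```

```bash
python3 - <<'E'
from h import *; from workcell import bot
plan(bot,[.592,.245,.080],90.9)
E
```

```text
at [0.5927 0.2415 0.2258] t 2.98 F [-0.6 -0.4  0.2] j [ 0.25  0.34  1.35 -0.    1.46  0.24] w 0.061
shift [3.700e+00 1.000e-01 1.458e+02] turn [-0.3   0.08 -0.22]
```

>>> jog_arm:
  series: "3 0 40 0 0 0 0.3;3 0 80 0 0 0 0.3;3 0 120 0 0 0 0.3;3 0 143 0 0 0 0.3;3 0 143 0 0 0 0.3;3 0 143 0 0 0 0.3"

```text
time_s: 3.72
eef_pos: [0.5941, 0.2433, 0.088]
orientation: [0.001, 0.704, 0.71, 0.001]
contact_force: [-0.0, 0.2, 0.2]
gripper_width: 0.0609
gripper_force: 0.0
```

```bash
python3 - <<'E'
from h import *; from workcell import bot
import cv2
plan(bot,[.595,-.01,.080],90.9)
c=bot.read_camera("side");cv2.imwrite("pics/s2.png",cv2.resize(c["frame"][170:310,210:350],None,fx=4,fy=4))
E
```

```text
at [0.5941 0.2433 0.088 ] t 3.73 F [-0.   0.2  0.2] j [ 0.25  0.46  1.48 -0.    1.2   0.24] w 0.061
shift [-253.3   -1.5    7.9] turn [ 0.12 -0.01 -0.36]
```

View pics/s2.png

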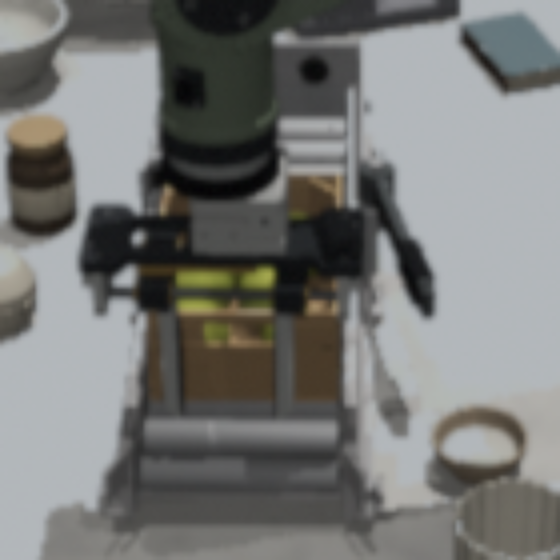

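The fingers stand behind the rear wall at about (172,350) and (285,350), between the rails and clear of everything. I'll push now.

>>> jog_arm:
  series: "-15 0 4 0 0 -0.4 0.3;-30 0 6 0 0 -0.4 0.3;-42 0 6 0 0 -0.4 0.3;-54 0 6 0 0 -0.4 0.3;-70 0 6 0 0 -0.4 0.3;-88 0 6 0 0 -0.4 0.3;-108 0 6 0 0 -0.4 0.3;-128 0 6 0 0 -0.4 0.3;-148 0 6 0 0 -0.4 0.3;-168 0 6 0 0 -0.4 0.3;-185 0 6 0 0 -0.4 0.3;-200 0 6 0 0 -0.4 0.3"

```text
time_s: 5.28
eef_pos: [0.595, 0.043, 0.0804]
orientation: [-0.0, 0.701, 0.713, -0.0]
contact_force: [1.4, 1.5, 0.9]
gripper_width: 0.0612
gripper_force: 0.6
```

>>> jog_arm:
  series: "-10 0 0 0 0 0 0.3;-18 0 0 0 0 0 0.3;-26 0 0 0 0 0 0.3;-33 0 0 0 0 0 0.3;-39 0 0 0 0 0 0.3;-44 0 0 0 0 0 0.3;-48 0 0 0 0 0 0.3;-48 0 0 0 0 0 0.3"

```text
time_s: 6.28
eef_pos: [0.5958, -0.0043, 0.0804]
orientation: [-0.0, 0.701, 0.713, -0.0]
contact_force: [-0.7, 0.1, 0.3]
gripper_width: 0.0609
gripper_force: 0.0
```

```bash
python3 - <<'E'
from h import *; from workcell import bot
import cv2
plan(bot,[.595,-.02,.082],90.9)
c=bot.read_camera("side");a=c["frame"][130:270,210:350]
c=bot.read_camera("top");b=c["frame"][180:320,225:365]
cv2.imwrite("pics/b3.png",cv2.resize(np.hstack([a,b]),None,fx=2.8,fy=2.8,interpolation=cv2.INTER_CUBIC))
E
```

```text
at [ 0.5958 -0.0043  0.0804] t 6.28 F [-0.7  0.1  0.3] j [-0.15  0.39  1.6  -0.    1.15 -0.17] w 0.061
shift [-15.7  -1.   -1.6] turn [-0.03  0.02  0.1 ]
```

View pics/b3.png

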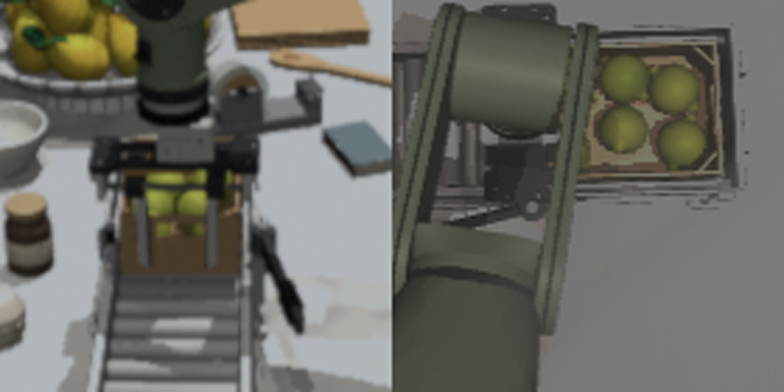

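The carton is nearly in: its front rim is at about (718,110), just short of the stop plate at (725,110). I'll press gently until the force rises.

>>> jog_arm:
  series: "-3 0 0 0 0 0 0.3;-6 0 0 0 0 0 0.3;-9 0 0 0 0 0 0.3;-11 0 0 0 0 0 0.3;-13 0 0 0 0 0 0.3;-14 0 0 0 0 0 0.3;-14 0 0 0 0 0 0.3"

```text
time_s: 7.25
eef_pos: [0.596, -0.0145, 0.0804]
orientation: [-0.002, 0.7, 0.714, 0.002]
contact_force: [-0.3, 9.2, 0.8]
gripper_width: 0.0611
gripper_force: 4.8
```

>>> jog_arm:
  series: "-2 0 0 0 0 0 0.3;-3 0 0 0 0 0 0.3;-3 0 0 0 0 0 0.3"

```text
time_s: 7.62
eef_pos: [0.596, -0.0145, 0.0805]
orientation: [-0.004, 0.7, 0.714, 0.003]
contact_force: [-0.3, 17.7, 1.6]
gripper_width: 0.0608
gripper_force: 8.5
```

```bash
python3 - <<'E'
from h import *; from workcell import bot
import cv2
plan(bot,[.595,.03,.082],90.9)
c=bot.read_camera("top");b=c["frame"][180:250,285:365]
cv2.imwrite("pics/b4.png",cv2.convertScaleAbs(cv2.resize(b,None,fx=8,fy=8,interpolation=cv2.INTER_CUBIC),alpha=1.6))
E
```

```text
at [ 0.596  -0.0145  0.0805] t 7.62 F [-0.3 17.7  1.6] j [-0.17  0.39  1.6   0.01  1.15 -0.2 ] w 0.061
shift [44.5 -0.1 -1.1] turn [-0.01 -0.56  0.26]
```

View pics/b4.png

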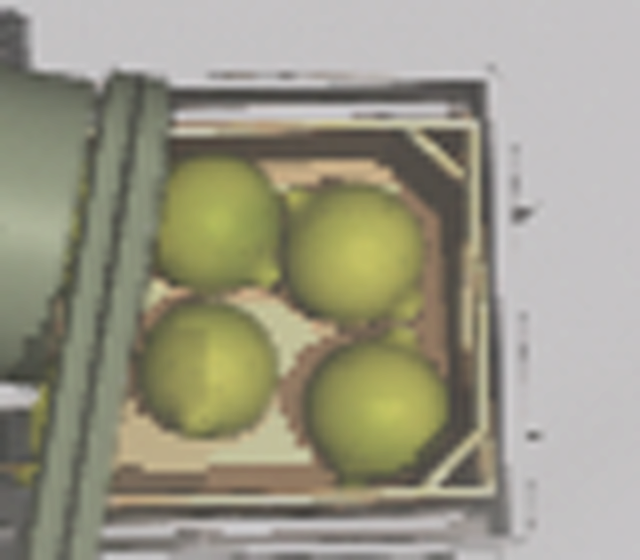

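The rim is flush with the bumpers, and the force rose from 9 to 18 N with no movement, so the carton is fully home. I'll ease off, back away and rise.

>>> jog_arm:
  series: "3 0 0 0 0 0 0.3;8 0 0 0 0 0 0.3;25 0 0 0 0 0 0.3;50 0 0 0 0 0 0;55 0 -30 0 0 0 -1;55 0 -70 0 0 0 -1;55 0 -115 0 0 0 -1;55 0 -120 0 0 0 -1"

```text
time_s: 8.68
eef_pos: [0.5982, 0.0343, 0.2052]
orientation: [0.004, 0.701, 0.713, 0.003]
contact_force: [0.5, -0.0, 0.4]
gripper_width: 0.0144
gripper_force: 0.0
```

```bash
python3 - <<'E'
from h import *; from workcell import bot
plan(bot,[.434,.095,.2],194.3-103.2+103)
E
```

```text
at [0.5982 0.0343 0.2052] t 8.68 F [ 0.5 -0.   0.4] j [-0.09  0.26  1.5  -0.    1.38 -0.1 ] w 0.014
shift [  63.6 -163.1    3.6] turn [   0.31    0.51 -103.08]
```

>>> jog_arm:
  series: "6 -16 0 0 0 -10.3 -1;13 -33 0 0 0 -20.6 -1;19 -49 0 0 0 -30.9 -1;25 -65 0 0 0 -41.2 -1;32 -82 0 0 0 -51.5 -1;38 -98 0 0 0 -61.8 -1;45 -114 0 0 0 -72.1 -1;51 -130 0 0 0 -82.4 -1;57 -147 0 0 0 -92.7 -1;64 -163 0 0 0 -103 -1;64 -163 0 0 0 -103 -1;64 -163 0 0 0 -103 -1"

```text
time_s: 10.18
eef_pos: [0.4313, 0.0952, 0.1999]
orientation: [-0.0, -0.121, 0.993, -0.0]
contact_force: [0.6, 0.0, 0.4]
gripper_width: 0.0003
gripper_force: 0.0
```

```bash
python3 - <<'E'
from h import *; from workcell import bot
plan(bot,[.434,.095,.093],194.3)
import cv2
f=bot.read_camera("top")["frame"];h=f[180:300,165:365]
cv2.imwrite("pics/t5.png",cv2.convertScaleAbs(cv2.resize(h,None,fx=4,fy=4,interpolation=cv2.INTER_CUBIC),alpha=1.6))
E
```

```text
at [0.4313 0.0952 0.1999] t 10.18 F [0.6 0.  0.4] j [ 0.02 -0.07  1.87 -0.    1.35 -1.79] w 0.0
shift [ -2.7  -0.8 106.9] turn [-0.01 -0.03 -0.42]
```

View pics/t5.png

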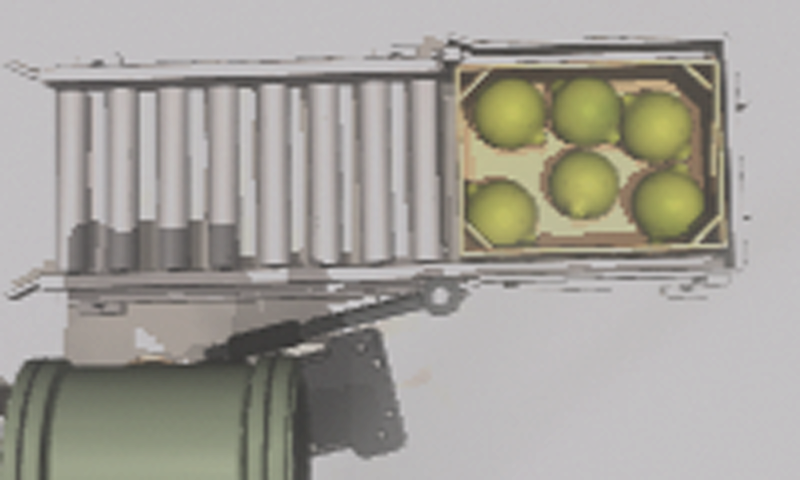

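The carton sits home, with its rear rim at x≈458 against the hinge at 440 and all six limes inside. The gate is unmoved. I'll descend outside the gate grip and compute the arc.

>>> jog_arm:
  series: "0 0 35 0 0 0 -1;0 0 70 0 0 0 -1;0 0 100 0 0 0 -1;0 0 107 0 0 0 -1;0 0 107 0 0 0 -1;0 0 107 0 0 0 -1"

```text
time_s: 10.98
eef_pos: [0.4326, 0.0953, 0.0948]
orientation: [0.001, -0.122, 0.993, -0.0]
contact_force: [-0.2, 0.1, -0.3]
gripper_width: 0.0003
gripper_force: 0.0
```

```bash
cat > arc.py <<'E'
from h import *; from workcell import bot
import sys
np.set_printoptions(suppress=True)
s=bot.state();w,x,y,z=s["orientation"];R=Ro.from_quat([x,y,z,w]);h=np.array([.5042,-.015]);xh=np.array([.015,-1]);yh=np.array([1,.015])
off=float(sys.argv[1])/1000
print(s["eef_pos"],s["contact_force"].round(1))
yaw0=np.degrees(np.arctan2(*R.apply([1,0,0])[1::-1]))%360
for th in map(float,sys.argv[2:]):
    d=-np.cos(th)*xh+np.sin(th)*yh;n=np.sin(th)*xh+np.cos(th)*yh
    p=h+.124*d-off*n
    t=1000*R.inv().apply(np.array([*p,.094])-s["eef_pos"])
    yaw=np.degrees(np.arctan2(-n[1],-n[0]))%360
    print(th,*t.round().astype(int),"0 0",round(yaw0-yaw,1))
E
python3 arc.py 17 -.235 -.12 0 .12 .24 .36 .48 .6 .72 .84 .96 1.08
```

```text
[0.43264545 0.0952743  0.09480118] [-0.2  0.1 -0.3]
-0.235 -25 0 1 0 0 -0.3
-0.12 -39 1 1 0 0 6.3
0.0 -54 0 1 0 0 13.1
0.12 -69 -2 1 0 0 20.0
0.24 -84 -6 1 0 0 26.9
0.36 -98 -12 1 0 0 33.8
0.48 -111 -19 1 0 0 40.6
0.6 -123 -28 1 0 0 47.5
0.72 -134 -38 1 0 0 54.4
0.84 -143 -50 1 0 0 61.3
0.96 -152 -62 1 0 0 68.1
1.08 -158 -76 1 0 0 75.0
```

>>> jog_arm:
  series: "-14 0 0 0 0 0 -1;-25 0 0 0 0 0 -1;-39 1 0 0 0 6.3 -1;-54 0 0 0 0 13.1 -1;-69 -2 0 0 0 20 -1;-84 -6 0 0 0 26.9 -1;-98 -12 0 0 0 33.8 -1;-111 -19 0 0 0 40.6 -1;-123 -28 0 0 0 47.5 -1;-134 -38 0 0 0 54.4 -1;-143 -50 0 0 0 61.3 -1;-152 -62 0 0 0 68.1 -1"

```text
time_s: 12.48
eef_pos: [0.5947, 0.0721, 0.0934]
orientation: [-0.0, 0.456, 0.89, 0.0]
contact_force: [-1.6, 0.3, -0.6]
gripper_width: 0.0005
gripper_force: 0.3
```

```bash
python3 arc.py 17 .96 1.08 1.2 1.3 1.38 1.44 1.5 1.54 1.57 1.6
```

```text
[0.59465396 0.07209527 0.09337845] [-1.6  0.3 -0.6]
0.96 -1 0 -1 0 0 -0.1
1.08 -16 1 -1 0 0 6.7
1.2 -31 0 -1 0 0 13.6
1.3 -43 -2 -1 0 0 19.3
1.38 -53 -4 -1 0 0 23.9
1.44 -60 -6 -1 0 0 27.4
1.5 -67 -9 -1 0 0 30.8
1.54 -71 -11 -1 0 0 33.1
1.57 -75 -13 -1 0 0 34.8
1.6 -78 -15 -1 0 0 36.5
```

>>> jog_arm:
  series: "-16 1 0 0 0 6.7 -1;-31 0 0 0 0 13.6 -1;-43 -2 0 0 0 19.3 -1;-53 -4 0 0 0 23.9 -1;-60 -6 0 0 0 27.4 -1;-67 -9 0 0 0 30.8 -1;-71 -11 0 0 0 33.1 -1;-73 -12 0 0 0 34 -1;-75 -13 0 0 0 34.8 -1;-75 -13 0 0 0 34.8 -1"

```text
time_s: 13.72
eef_pos: [0.6276, 0.0089, 0.0935]
orientation: [-0.003, 0.7, 0.714, 0.003]
contact_force: [0.9, 12.8, -0.0]
gripper_width: 0.0005
gripper_force: 6.0
```

>>> jog_arm:
  series: "-2 0 0 0 0 0 -1;-2 0 0 0 0 0 -1"

```text
time_s: 13.98
eef_pos: [0.6276, 0.0089, 0.0935]
orientation: [-0.004, 0.7, 0.714, 0.004]
contact_force: [0.9, 15.7, 1.0]
gripper_width: 0.0006
gripper_force: 8.2
```

>>> jog_arm:
  series: "4 0 0 0 0 0 -1;10 0 0 0 0 0 -1;30 0 0 0 0 0 -1;50 0 0 0 0 0 -1;60 0 -40 0 0 0 -1;80 0 -90 0 0 0 -1;120 0 -130 0 0 0 -1;160 0 -130 0 0 0 -1;180 0 -130 0 0 0 -1;180 0 -130 0 0 0 -1"

```text
time_s: 15.22
eef_pos: [0.6227, 0.1828, 0.2222]
orientation: [-0.0, 0.699, 0.715, -0.001]
contact_force: [1.1, -1.1, -1.3]
gripper_width: 0.0002
gripper_force: 0.0
```

```bash
python3 - <<'E'
from h import *; from workcell import bot
import cv2
f=bot.read_camera("top")["frame"];h=f[180:300,165:365]
cv2.imwrite("pics/t6.png",cv2.convertScaleAbs(cv2.resize(h,None,fx=4,fy=4,interpolation=cv2.INTER_CUBIC),alpha=1.6))
E
```

```text
(no output)
```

View pics/t6.png

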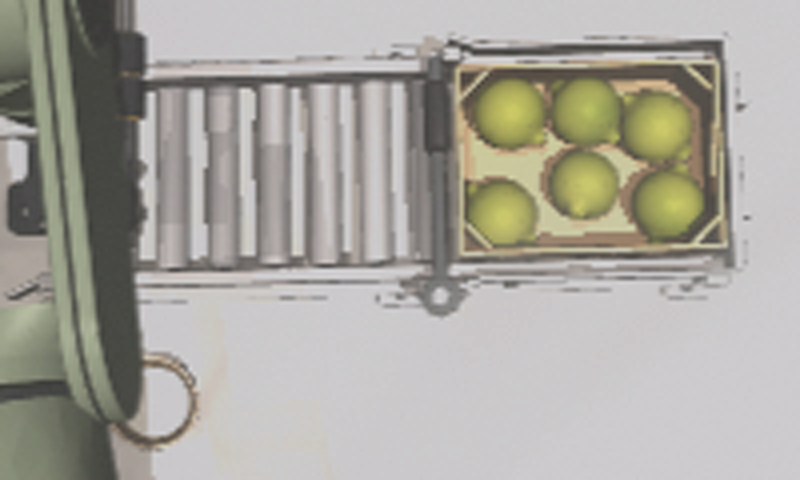

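The gate runs from the hinge (440,295) to the catch (435,55), parallel to the carton's rear edge. The carton is still home with six limes and the arm is clear, so I'll hand in.

```bash
python3 -c "
from workcell import bot
print(bot.close_job())"
```

```text
the job is handed in; nothing more can be done
None
```

I pushed the carton fully home against the end stop and closed the gate on its catch, with all six limes inside and no contact with the bystanders; the job is handed in at about 15 s, but no verdict came back.

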